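Tilt the long clay roller out of the half-covered drawer

ROBOT

A 6-joint arm with a two-finger parallel gripper is mounted at the origin on the work surface. World frame = base frame: x ahead of the robot, y to its left, z up, the work surface at z = 0. Lengths are in mm, angles in rad, forces in N, time in s.
With the tool pointing down it reaches from about 350 to 975 mm from the base axis. Payload 7.1 kg.
Tool frame: the origin (TCP) lies at the very end of the fingers, on their centre line; the grasp point (between the pads) lies ctrl.hold_point_z behind it (ctrl.hold_point_z is the distance from the TCP to the grasp point, in mm); z points along the fingers, y is the line along which they close (so a half turn about z gives the same grasp; the last joint's range is limited). The gripper opens to 88 mm and grips with 3 to 60 N. Pads are 20 mm wide; open, the fingers measure 115 mm over their backs; the gripper's body (75 mm by 178 mm) begins 61 mm behind the grasp point.
Start: joints at [1.095, 0.423, 1.63, -0, 1.089, -0.019], TCP at [275.641, 560.916, 222.675] pointing down, gripper open.
Joint ranges: [-3, 3], [-0.9, 2.11], [0.09, 2.58], [-1.31, 4.45], [0.11, 2.69], [-2.54, 2.54]. Speed limits (rad/s): [2.39, 2.39, 3.01, 3.14, 3.14, 3.14].

INTERFACE

Orientations are given as a rotation vector (axis times angle).
In Python, from workcell import ctrl gives the robot as it stands. The module is installed in compiled form; this text tells all that it offers.
- The arm moves only by the shell command python3 -m creep 'ROWS'. ROWS is JSON, a list of rows, each an object with "translation": the shift along the tool's x, y, z in mm, a list of three; "angular": the turn, a rotation vector about the tool's x, y, z in rad, a list of three; "jaw": the opening, from 0 (shut) to 1 (fully open). A call has exactly 8 rows; each row is the pose to reach, as a shift and turn from the pose commanded when the call began, along the tool's axes at that moment; what a row does not reach only later rows make up. A row lasts 1/8 s, in which the tool goes at most 62.5 mm and 10.7 degrees, less where a joint would pass 70% of its speed; a pose out of reach is approached as far as the arm can. A call with a gripper value outside its range is refused whole. The fingers move at their own pace and stop on an object; the grip force is fixed at half the most. Time passes only in rows, so rows that repeat a pose let the fingers close, or fill a call up. It gives the time, the measured TCP pose, the force, the opening and the grip force at its end, in the units of the state.
- ctrl.get_obs(): the state, without advancing time (a new reading comes with each control period).
- ctrl.get_image(name): name is "scene" or "side" or "wrist"; returns the picture (420x560x3 uint8, red, green, blue); there is no depth.
- ctrl.camera_info(name): a dict with "camera_matrix" (3x3 intrinsics, pixels), "world_from_camera" (4x4, takes a point from camera to world coordinates). Camera axes: x right, y up, looking along -z (the intrinsics and any distortion apply to the point x, -y, -z); pixel columns grow to the right and rows downward; lengths in mm; the calibration is good to about 2 mm. A picture is of the moment at which its call begins: read the wrist's pose just before it. camera_info takes no time and is no camera call; for the wrist camera it gives the pose at the moment of the call.
- ctrl.close_job(): hands the job in; it is judged then, once.
Trained networks look in the newest picture that a camera, given by its name, has taken for a name from the list of things; names that differ only in an ending like _2 or _b are one class to them, and where a whole thing is asked for, a point or a joint stands for the part that bears it (a point fixed in the world has none). Each returns a list of dicts, best first, with "score" (0 to 1); they miss things now and then, are a little off and sometimes report something else, mostly with a low value. They report only what shows in the picture. A call takes as long as a camera call.
- ctrl.look_for(camera, label): "rect" ([left, top, right, bottom] in pixels, round what is visible of it).
The state is a dict: "t": time; "qpos": joint angles; "qvel": joint speeds; "joint_torque": joint torques, N m; "ee_pos": TCP position; "orientation": TCP orientation; "ft_force": force on the tool from outside, world axes, zero at the start; "moment": the same for the moment, N m; "width": finger opening in mm; "grasp_force": force on a finger pad.
Only numpy, scipy, OpenCV 4.12 (cv2) and the standard library are available. Lean on these libraries where they do the work, as an engineer would, in place of code of your own. Each camera call takes 0.05 s, during which the arm holds its last target. There are 200 camera calls.

TASK

The wooden clay roller lies along a side wall of the long blue drawer, its ends caught under the drawer's two clear end covers. Roll it along the drawer's floor, away from that wall into the middle of the drawer's width, then take hold of it, tip it and draw it out diagonally through the opening between the covers, one end first. Finish holding it in the gripper, still, above the drawer, with the whole roller at least 5 cm clear of the covers; leave all other things where they are.

Things in the scene. Friction and masses are not known exactly. Their poses are not given: they have to be found in the camera images.
- drawer: Fixed long blue plastic drawer, 398 mm long (its x), 158 wide (y), 91 high (z up). Origin: centre of its underside, on the table; its -x end, with a small steel knob, is nearer the robot. Inside: x -195 to +195, y -75 to +75 mm, flat floor at z 12. Clear covers over both ends leave it open in the middle; there the 4 mm thick side walls reach up to z 74 mm. It never moves.
- opening (a point): Centre of the 240 x 150 mm opening between the covers, level with their tops (drawer x +25, y 0, z 91 mm). Rigid clear covers, underside z 87, top z 91 mm, close the drawer from x -195 to -95 (near end) and from x +145 to +195 (far end).
- roller: Loose wooden cylinder, 300 mm long, 28 mm in diameter, 0.10 to 0.21 kg. Origin: its middle, on its axis; x along it, away from the robot. It lies on the drawer's floor, parallel to it, 1 to 10 mm from the left or the right side wall (varies), too close for a finger between. Flat, it is too long for the opening any way. A fingertip pressed on top rolls it easily; let go, it soon stops.
- roller_near (a point): Centre of the roller's end face nearer the robot (150 mm from its middle).
- roller_far (a point): Centre of the roller's end face farther from the robot (150 mm from its middle).
- stick: Loose dark wooden stick, 140 x 9 x 7 mm, lying on the drawer's floor by the other side wall, across from the roller. Origin: centre of its underside, x along it. Leave it there.
- tape: Bystander: roll of paper tape lying flat, 80 mm across, 22 mm high, left of the drawer. Origin: centre of underside.
- tin: Bystander: metal can, 56 mm across, 75 mm high, right of the drawer. Origin: centre of underside.
- glue: Bystander: white glue bottle, 54 mm across, 150 mm high, on the right. Origin: centre of underside.
- brushpot: Bystander: white ceramic cup, 80 mm across, 100 mm high, on the right. Origin: centre of underside.
- pastels: Bystander: flat cardboard box, 100 x 150 x 22 mm, on the left. Origin: centre of underside.
- dish: Bystander: blue ceramic bowl, 100 mm across, 35 mm high, on the left. Origin: centre of underside.

How it is judged (in metres and radians):
On the way, in this order (a step that is already met when the one before it is completed fails the run):
1. the roller, still lying on the drawer's floor, has been rolled away from the side wall: its middle is within 30 mm of the drawer's centre line (y of roller in the frame of drawer between -0.03 and 0.03 m and z of each of roller_near, roller_far in the frame of drawer below 0.04 m), for 0.2 s.
2. the roller is tipped: one end is up through the opening, well above the covers, the other still inside the drawer (((z of roller_far in the frame of drawer above 0.13 m and z of roller_near in the frame of drawer below 0.085 m) or (z of roller_near in the frame of drawer above 0.13 m and z of roller_far in the frame of drawer below 0.085 m))), for 0.1 s.
At the end, for the whole second after the job is handed in: Fingers grip the roller (over 2 N); both its end centres over 140 mm above the drawer's underside (about 40 mm clear of the covers), not touching the drawer; its middle within 220 mm, seen from above, of the opening's centre; at rest (under 30 mm/s, 0.2 rad/s) (z of each of roller_near, roller_far in the frame of drawer above 0.14 m and contact force between roller and the fingers above 2 N and contact force between roller and drawer below 0.05 N and horizontal distance between roller and opening below 0.22 m and linear speed of roller below 0.03 m/s and angular speed of roller below 0.2 rad/s); the arm keeps its last pose, push and grip.
It fails at once if one of the other things on the table is pushed more than 30 mm (distance of any of tape, tin, glue, brushpot, pastels, dish from where it was at the start of the episode above 0.03 m).
It fails at once if the stick in the drawer is pushed more than 50 mm or comes up out of the drawer (distance of stick from where it was at the start of the episode above 0.05 m or height (world z) of stick above 0.05 m).
It also fails if it takes over 61 s, if anything falls off the work surface, if the arm or the gripper's body presses on something with over 40 N, if the wrist force passes 120 N, or if a joint passes its speed limit or range.

## Working session

There is one attempt and no reset: what is moved stays moved. The work goes in short steps, Python scripts to look and compute and a shell command to move; the robot and the scene stay as the last step left them, time stands still between calls to the robot, and variables do not carry over. Pictures are saved under pics/ and viewed, at most 10 in all, crops included, and the job is handed in when it is done.

```bash
mkdir -p pics
python3 - <<'E'
from workcell import ctrl
import cv2
o=ctrl.get_obs();print({k:o[k] for k in('t','ee_pos','orientation','width')},ctrl.hold_point_z)
for c in('scene','side','wrist'):
    im=ctrl.get_image(c);cv2.imwrite(f'pics/{c}0.png',im[...,::-1])
    i=ctrl.camera_info(c);print(c,i)
    if c!='wrist':
        for l in('drawer','roller','stick'):print(l,ctrl.look_for(c,l)[:2])
E
```

```text
{'t': 0.0, 'ee_pos': array([275.39135329, 560.42854015, 221.91507188]), 'orientation': array([-7.11224063e-01, -3.05964555e+00,  2.32920250e-03]), 'width': 87.81060787018389} 18.700000000000003
scene {'camera_matrix': array([[529.82552429,   0.        , 279.80780719],
       [  0.        , 529.82552429, 210.12773344],
       [  0.        ,   0.        ,   1.        ]]), 'world_from_camera': array([[-5.33815380e-01, -7.07382292e-01,  4.63304902e-01,
         1.28026397e+03],
       [ 8.45527118e-01, -4.39275723e-01,  3.03513974e-01,
         4.56417398e+02],
       [-1.11818151e-02,  5.53757286e-01,  8.32603048e-01,
         1.34749498e+03],
       [ 0.00000000e+00,  0.00000000e+00,  0.00000000e+00,
         1.00000000e+00]])}
drawer [{'rect': [182.7, 145.5, 325.2, 266.2], 'score': 0.96}]
roller [{'rect': [233.0, 196.1, 295.0, 239.8], 'score': 0.57}]
stick [{'rect': [227.8, 183.2, 267.0, 209.9], 'score': 0.58}, {'rect': [266.9, 235.8, 292.7, 258.7], 'score': 0.57}]
side {'camera_matrix': array([[450.89990561,   0.        , 271.03610272],
       [  0.        , 450.89990561, 209.1532224
[... 449 characters left out ...]
6, 376.2, 283.7], 'score': 0.78}]
roller [{'rect': [256.5, 227.3, 340.9, 242.7], 'score': 0.61}]
stick [{'rect': [256.0, 224.2, 342.2, 246.7], 'score': 0.48}]
wrist {'camera_matrix': array([[344.00963125,   0.        , 277.64146965],
       [  0.        , 344.00963125, 206.96275389],
       [  0.        ,   0.        ,   1.        ]]), 'world_from_camera': array([[ 4.41649321e-01, -8.63038984e-01, -2.45172571e-01,
         2.08316976e+02],
       [ 8.97187277e-01,  4.24555443e-01,  1.21686753e-01,
         5.95068847e+02],
       [-9.31062389e-04, -2.73708584e-01,  9.61812219e-01,
         3.85151888e+02],
       [ 0.00000000e+00,  0.00000000e+00,  0.00000000e+00,
         1.00000000e+00]])}
```

Run:
```python
import cv2,numpy as np
a=cv2.imread('pics/scene0.png');b=cv2.imread('pics/side0.png')
A=cv2.resize(a[120:290,160:350],None,fx=4,fy=3.5*4/3.5*0+3.5,interpolation=cv2.INTER_CUBIC)
cv2.imwrite('pics/s0c.png',cv2.resize(a[125:275,155:355],None,fx=4,fy=4,interpolation=cv2.INTER_CUBIC))
cv2.imwrite('pics/d0c.png',cv2.resize(b[170:320,190:390],None,fx=4,fy=4,interpolation=cv2.INTER_CUBIC))
```

```text
(no output)
```

View pics/s0c.png

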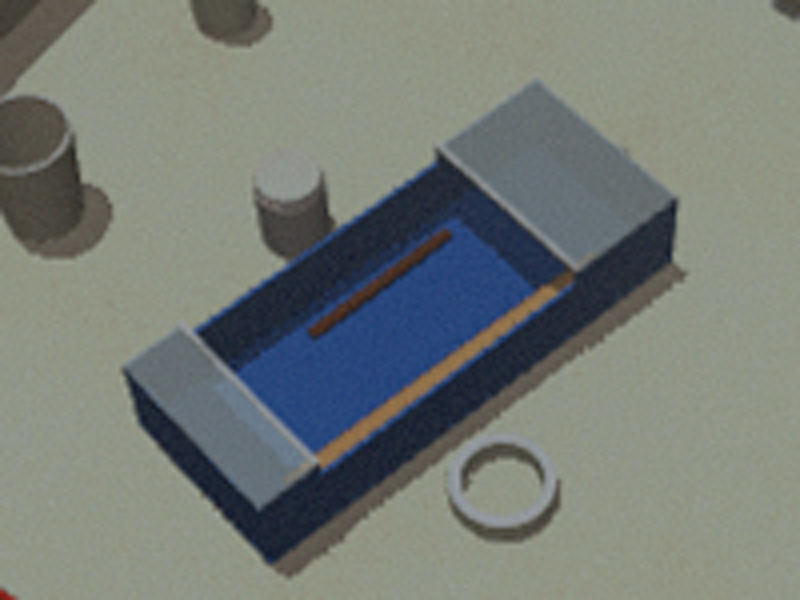

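View pics/side0.png

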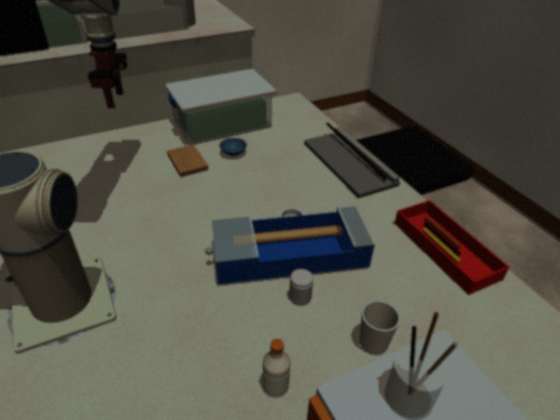

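The scene crop shows the roller lying along the left (+y) wall and the stick by the right wall. The near cover is at the upper right, with corners at crop px (438,150), (577,268), (675,202) and (537,82). The far cover is at the lower left, with corners (125,370), (260,505), (318,463) and (183,330). The side view agrees.

```bash
cat > h.py <<'E'
import numpy as np
from scipy.spatial.transform import Rotation as R
from scipy.optimize import least_squares
def proj(info,P):
    T=np.array(info['world_from_camera']);p=(np.asarray(P,float)-T[:3,3])@T[:3,:3]
    K=np.array(info['camera_matrix']);return np.c_[K[0,0]*p[:,0]/-p[:,2]+K[0,2],K[1,1]*-p[:,1]/-p[:,2]+K[1,2]]
def ray(info,uv,z):
    T=np.array(info['world_from_camera']);K=np.array(info['camera_matrix']);uv=np.atleast_2d(uv).astype(float)
    d=np.c_[(uv[:,0]-K[0,2])/K[0,0],-(uv[:,1]-K[1,2])/K[1,1],-np.ones(len(uv))]@T[:3,:3].T
    return T[:3,3]+d*((z-T[2,3])/d[:,2])[:,None]
def D(p,P):
    c,s=np.cos(p[2]),np.sin(p[2]);P=np.asarray(P,float);return np.c_[p[0]+c*P[:,0]-s*P[:,1],p[1]+s*P[:,0]+c*P[:,1],P[:,2]]
def invD(p,P):
    c,s=np.cos(p[2]),np.sin(p[2]);P=np.asarray(P,float)-[p[0],p[1],0];return np.c_[c*P[:,0]+s*P[:,1],-s*P[:,0]+c*P[:,1],P[:,2]]
E
python3 - <<'E'
from h import *
from workcell import ctrl
i=ctrl.camera_info('scene')
uv=np.array([[125,370],[260,505],[318,463],[183,330],[438,150],[577,268],[675,202],[537,82],[272,562]])/4+[155,125]
P=[[199,-79,91],[199,79,91],[145,79,91],[145,-79,91],[-95,-79,91],[-95,79,91],[-199,79,91],[-199,-79,91],[199,79,0]]
r=least_squares(lambda p:(proj(i,D(p,P))-uv).ravel(),[600,0,0])
print(r.x,np.round(r.fun.reshape(-1,2),1))
print(invD(r.x,ray(i,np.array([[322,459],[572,275]])/4+[155,125],26)).round())
print('stick',invD(r.x,ray(i,np.array([[315,333],[448,236]])/4+[155,125],19)).round())
for l in('tape','tin','glue','brushpot','pastels','dish'):
    a=ctrl.look_for('scene',l)[:1]
    for d in a:
        b=d['rect'];print(l,d['score'],ray(i,[(b[0]+b[2])/2,(b[1]+b[3])/2],20).round())
E
```

```text
[ 5.70684985e+02 -8.70152976e+01 -2.81053817e-01] [[-1.  -1.3]
 [-0.3  1.3]
 [ 0.7  0.3]
 [-0.2 -1.8]
 [-0.6 -0.7]
 [ 0.1  1.3]
 [ 1.2 -1.3]
 [ 0.1 -1.3]
 [ 0.   2.6]]
[[ 122.   43.   26.]
 [-123.   44.   26.]]
stick [[ 54. -50.  19.]
 [-80. -51.  19.]]
tape 0.86 [[645.  43.  20.]]
tin 0.76 [[ 511. -237.   20.]]
brushpot 0.81 [[ 592. -446.   20.]]
pastels 0.85 [[462. 464.  20.]]
dish 0.81 [[616. 450.  20.]]
```

```bash
cat >> h.py <<'E'
p=np.array([570.7,-87.0,-0.281])
def goal(o,pos,tilt=0,flip=0,pp=None):
    """pos: TCP in drawer frame; tilt>0 raises far end of roller. prints translation, angular in tool axes"""
    pp=p if pp is None else pp
    R0=R.from_rotvec(o['orientation']);w=D(pp,[pos])[0]
    Rg=R.from_euler('z',pp[2])*R.from_euler('y',-tilt)*R.from_euler('x',np.pi)*R.from_euler('z',np.pi*flip)
    return R0.inv().apply(w-o['ee_pos']).round(1),(R0.inv()*Rg).as_rotvec().round(3)
def st(o):return 't',o['t'],'tcpD',invD(p,[o['ee_pos']])[0].round(1),'rot',R.from_rotvec(o['orientation']).as_matrix()[:,0].round(3),'w',round(o['width'],1),'F',np.round(o['ft_force'],1)
E
python3 - <<'E'
from h import *
from workcell import ctrl
o=ctrl.get_obs();print(st(o))
i=ctrl.camera_info('wrist');R0=R.from_rotvec(o['orientation'])
print('cam in tool',R0.inv().apply(i['world_from_camera'][:3,3]-o['ee_pos']))
for f in(0,1):print(goal(o,[0,0,260],0,f))
E
```

```text
('t', 0.75, 'tcpD', array([-463.2,  540.7,  222.7]), 'rot', array([-0.897,  0.441,  0.   ]), 'w', 87.9, 'F', array([ 0.2, -0.3,  0.1]))
cam in tool [  75.47690772    0.97671372 -162.53755147]
(array([-550.6, -451.3,  -37.3]), array([-0.   , -0.   ,  2.966]))
(array([-550.6, -451.3,  -37.3]), array([ 0.   , -0.   , -0.176]))
```

```bash
python3 -m creep '[{"translation":[-25,-20,-5],"angular":[0,0,0],"jaw":0},{"translation":[-60,-50,-10],"angular":[0,0,0],"jaw":0},{"translation":[-100,-80,-15],"angular":[0,0,-0.02],"jaw":0},{"translation":[-140,-115,-20],"angular":[0,0,-0.05],"jaw":0},{"translation":[-180,-150,-25],"angular":[0,0,-0.08],"jaw":0},{"translation":[-220,-180,-30],"angular":[0,0,-0.1],"jaw":0},{"translation":[-260,-215,-35],"angular":[0,0,-0.14],"jaw":0},{"translation":[-300,-250,-37],"angular":[0,0,-0.176],"jaw":0}]'
python3 - <<'E'
from h import *
from workcell import ctrl
o=ctrl.get_obs();print(st(o))
print(goal(o,[0,0,260],0,1))
E
```

```text
t: 1.75
ee_pos: [435.3, 202.8, 260.3]
orientation: [0.437, 3.11, 0.001]
ft_force: [0.9, -0.2, 0.1]
width: 11.5
grasp_force: 0.0
('t', 1.75, 'tcpD', array([-210.4,  240.8,  260.3]), 'rot', array([-0.961,  0.276, -0.001]), 'w', 11.5, 'F', array([ 0.9, -0.2,  0.1]))
(array([-210. , -241.2,    0.3]), array([0.001, 0.001, 0.002]))
```

```bash
python3 -m creep '[{"translation":[-35,-40,0],"angular":[0,0,0],"jaw":0},{"translation":[-70,-80,0],"angular":[0,0,0],"jaw":0},{"translation":[-105,-120,0],"angular":[0,0,0],"jaw":0},{"translation":[-140,-160,0],"angular":[0,0,0],"jaw":0},{"translation":[-175,-200,0],"angular":[0,0,0],"jaw":0},{"translation":[-200,-230,0],"angular":[0,0,0],"jaw":0},{"translation":[-210,-241,0],"angular":[0,0,0],"jaw":0},{"translation":[-210,-241,0],"angular":[0,0,0],"jaw":0}]'
python3 - <<'E'
from h import *
from workcell import ctrl
import cv2
o=ctrl.get_obs();print(st(o));i=ctrl.camera_info('wrist')
im=ctrl.get_image('wrist');cv2.imwrite('pics/w1.png',im[...,::-1])
np.save('w1',np.array(i['world_from_camera']))
print(proj(i,D(p,[[145,75,91],[145,-75,91],[-95,-75,91],[-95,75,91],[0,79,74],[0,-79,74]])).round())
E
```

```text
t: 2.75
ee_pos: [569.5, -85.7, 259.4]
orientation: [-0.441, -3.11, -0.0]
ft_force: [0.5, -0.1, -0.3]
width: 0.5
grasp_force: 0.0
('t', 2.75, 'tcpD', array([ -1.5,   0.9, 259.4]), 'rot', array([-0.96 ,  0.278,  0.001]), 'w', 0.5, 'F', array([ 0.5, -0.1, -0.3]))
[[344. 318.]
 [208. 319.]
 [193.  89.]
 [358.  88.]
 [352. 186.]
 [200. 186.]]
```

View pics/w1.png

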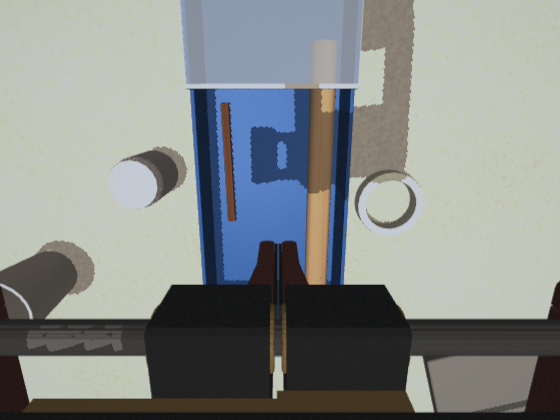

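The wrist view confirms the pose to within 2 mm: the near cover edge is at row 86 (predicted 88). The roller spans columns 307–332 at row 186, its near end is at about row 40, and the stick is at columns 222–236.

```bash
sed -i 's/^p=.*/p=np.array([568.3,-88.4,-0.281])/' h.py
python3 - <<'E'
from h import *
from workcell import ctrl
i=dict(ctrl.camera_info('wrist'))
i['world_from_camera']=np.load('w1.npy')
print('cover',invD(p,ray(i,[[187,86],[357,86]],91)).round())
print('roller axis',invD(p,ray(i,[[320.5,100],[319.5,186],[317,270]],26)).round(1))
print('roller near top edge',invD(p,ray(i,[[324,40]],36)).round(1))
print('stick',invD(p,ray(i,[[225,103],[232,220]],16)).round(1))
o=ctrl.get_obs();print(goal(o,[10,50,60],0,1),goal(o,[10,50,40],0,1))
E
```

```text
cover [[-95. -79.  91.]
 [-95.  76.  91.]]
roller axis [[-84.5  50.9  26. ]
 [ 12.1  52.9  26. ]
 [120.5  53.1  26. ]]
roller near top edge [[-143.    51.4   36. ]]
stick [[-81.7 -55.7  16. ]
 [ 57.2 -53.1  16. ]]
(array([-10.3,  46.4, 199.5]), array([ 0.   , -0.001, -0.   ])) (array([-10.3,  46.4, 219.5]), array([ 0.   , -0.001, -0.   ]))
```

```bash
python3 -m creep '[{"translation":[-3,25,30],"angular":[0,0,0],"jaw":0},{"translation":[-5,53,75],"angular":[0,0,0],"jaw":0},{"translation":[-5,53,120],"angular":[0,0,0],"jaw":0},{"translation":[-5,53,165],"angular":[0,0,0],"jaw":0},{"translation":[-5,53,195],"angular":[0,0,0],"jaw":0},{"translation":[-5,53,210],"angular":[0,0,0],"jaw":0},{"translation":[-5,53,217],"angular":[0,0,0],"jaw":0},{"translation":[-5,53,220],"angular":[0,0,0],"jaw":0}]'
python3 - <<'E'
from h import *
from workcell import ctrl
o=ctrl.get_obs();print(st(o))
E
```

```text
t: 3.8
ee_pos: [589.6, -35.7, 40.3]
orientation: [0.439, 3.11, 0.0]
ft_force: [-0.4, -0.6, 0.8]
width: 0.2
grasp_force: 0.5
('t', 3.8, 'tcpD', array([ 5.9, 56.6, 40.3]), 'rot', array([-0.961,  0.277, -0.001]), 'w', 0.2, 'F', array([-0.4, -0.6,  0.8]))
```

```bash
python3 -m creep '[{"translation":[0,0,2],"angular":[0,0,0],"jaw":0},{"translation":[0,0,3],"angular":[0,0,0],"jaw":0},{"translation":[0,-8,3],"angular":[0,0,0],"jaw":0},{"translation":[0,-18,3],"angular":[0,0,0],"jaw":0},{"translation":[0,-28,3],"angular":[0,0,0],"jaw":0},{"translation":[0,-38,2],"angular":[0,0,0],"jaw":0},{"translation":[0,-45,-20],"angular":[0,0,0],"jaw":0},{"translation":[0,-45,-60],"angular":[0,0,0],"jaw":0}]'
cat > look.py <<'E'
from h import *
from workcell import ctrl
import cv2,sys
o=ctrl.get_obs();print(st(o));i=ctrl.camera_info('wrist')
im=ctrl.get_image('wrist');cv2.imwrite(f'pics/{sys.argv[1]}.png',im[...,::-1])
hsv=cv2.cvtColor(im,cv2.COLOR_RGB2HSV)
# sample image along lines of constant drawer x at z=26, find the wood-coloured run
for x in(-85,-60,-30,0,40,80,110):
    ys=np.arange(-72,73);uv=proj(i,D(p,np.c_[np.full(145,x),ys,np.full(145,26)])).round().astype(int)
    ok=(uv[:,0]>=0)&(uv[:,0]<560)&(uv[:,1]>=0)&(uv[:,1]<420)
    h=np.array([hsv[v,u] if k else (0,0,0) for (u,v),k in zip(uv,ok)])
    m=(h[:,0]>8)&(h[:,0]<25)&(h[:,1]>70)&(h[:,2]>110)
    if m.sum()>8:print(x,'y',ys[m].min(),ys[m].max(),np.median(ys[m]),m.sum())
E
python3 look.py w2
```

```text
t: 4.8
ee_pos: [575.7, -79.8, 99.8]
orientation: [-0.441, -3.108, 0.0]
ft_force: [0.6, 0.2, -0.6]
width: 0.0
grasp_force: 0.0
('t', 4.8, 'tcpD', array([ 4.7, 10.3, 99.8]), 'rot', array([-0.961,  0.278,  0.002]), 'w', 0.0, 'F', array([ 0.6,  0.2, -0.6]))
-85 y 21 46 33.5 26
-60 y -57 45 29.5 32
-30 y -56 45 29.5 32
0 y -56 45 29.5 32
40 y -54 45 33.0 25
```

```bash
python3 look.py w3
python3 - <<'E'
from h import *
from workcell import ctrl
o=ctrl.get_obs();print(goal(o,[27,33,15.5],0,1))
E
```

```text
('t', 4.85, 'tcpD', array([  8.2,  11. , 105.5]), 'rot', array([-0.961,  0.278, -0.006]), 'w', 0.6, 'F', array([ 2.4, -0.3,  3.5]))
-85 y 22 46 34.0 25
-60 y -57 45 29.5 32
-30 y -56 45 29.5 32
0 y -56 45 29.0 33
40 y -55 45 32.0 27
(array([-17.7,  21.7,  88.7]), array([ 0.001,  0.008, -0.   ]))
```

```bash
python3 -m creep '[{"translation":[-10,10,0],"angular":[0,0,0],"jaw":0.5},{"translation":[-21,22,0],"angular":[0,0,0],"jaw":0.5},{"translation":[-21,22,5],"angular":[0,0,0],"jaw":0.5},{"translation":[-21,22,15],"angular":[0,0,0],"jaw":0.5},{"translation":[-21,22,35],"angular":[0,0,0],"jaw":0.5},{"translation":[-21,22,45],"angular":[0,0,0],"jaw":0.5},{"translation":[-21,22,47],"angular":[0,0,0],"jaw":0.5},{"translation":[-21,22,47],"angular":[0,0,0],"jaw":0.5}]'; python3 look.py w4
python3 - <<'E'
from h import *
from workcell import ctrl
o=ctrl.get_obs();print(goal(o,[27,33,15.5],0,1))
E
```

```text
t: 5.9
ee_pos: [602.9, -64.0, 52.6]
orientation: [-0.44, -3.111, 0.0]
ft_force: [0.4, -0.2, 0.3]
width: 43.9
grasp_force: 0.0
('t', 5.9, 'tcpD', array([26.5, 33. , 52.6]), 'rot', array([-0.961,  0.277,  0.   ]), 'w', 43.9, 'F', array([ 0.4, -0.2,  0.3]))
-85 y 21 45 33.0 25
-60 y -56 45 29.0 33
-30 y -55 45 29.0 33
0 y -54 45 29.0 33
40 y -54 45 28.5 34
110 y -39 44 30.0 29
(array([-0.2, -0.1, 37.4]), array([0., 0., 0.]))
```

View pics/w4.png

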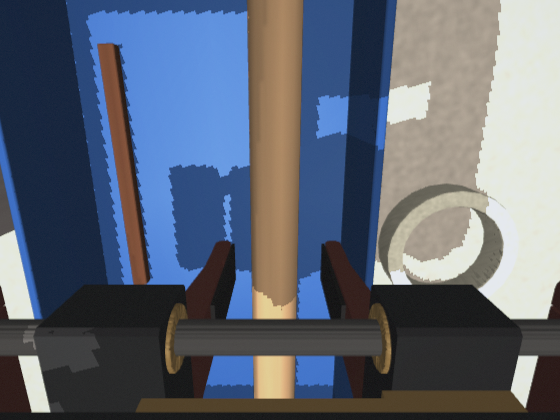

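The open fingers (columns 235 and 325) straddle the roller (columns 248–300), with room to the right wall. I'll descend and push the roller to the centre line.

```bash
python3 -m creep '[{"translation":[0,0,12],"angular":[0,0,0],"jaw":0.5},{"translation":[0,0,25],"angular":[0,0,0],"jaw":0.5},{"translation":[0,0,34],"angular":[0,0,0],"jaw":0.5},{"translation":[0,0,37],"angular":[0,0,0],"jaw":0.5},{"translation":[0,-4,37],"angular":[0,0,0],"jaw":0.5},{"translation":[0,-9,37],"angular":[0,0,0],"jaw":0.5},{"translation":[0,-15,37],"angular":[0,0,0],"jaw":0.5},{"translation":[0,-21,37],"angular":[0,0,0],"jaw":0.5}]' && python3 -m creep '[{"translation":[0,-5,0],"angular":[0,0,0],"jaw":0.5},{"translation":[0,-9,0],"angular":[0,0,0],"jaw":0.5},{"translation":[0,-12,0],"angular":[0,0,0],"jaw":0.5},{"translation":[0,-12,0],"angular":[0,0,0],"jaw":0.3},{"translation":[0,-12,0],"angular":[0,0,0],"jaw":0.2},{"translation":[0,-12,0],"angular":[0,0,0],"jaw":0.1},{"translation":[0,-12,0],"angular":[0,0,0],"jaw":0},{"translation":[0,-12,0],"angular":[0,0,0],"jaw":0}]'; python3 look.py w5
```

```text
t: 6.95
ee_pos: [597.1, -84.7, 16.0]
orientation: [0.44, 3.11, -0.0]
ft_force: [-0.4, 0.6, 0.7]
width: 43.7
grasp_force: 0.1
t: 7.95
ee_pos: [593.8, -95.5, 15.6]
orientation: [-0.439, -3.111, -0.0]
ft_force: [-0.4, -0.1, 0.0]
width: 27.3
grasp_force: 30.0
('t', 7.95, 'tcpD', array([26.4,  0.2, 15.6]), 'rot', array([-0.961,  0.277,  0.   ]), 'w', 27.3, 'F', array([-0.4, -0.1,  0. ]))
-85 y -11 14 1.5 26
-60 y -56 15 -1.5 34
-30 y -56 14 -2.5 34
0 y -11 14 1.5 26
40 y -11 14 1.5 26
80 y -36 39 3.5 28
```

```bash
python3 -m creep '[{"translation":[0,0,-1],"angular":[0,0,0],"jaw":0},{"translation":[0,0,-2],"angular":[0,0,0],"jaw":0},{"translation":[6,0,-3],"angular":[0,0,0],"jaw":0},{"translation":[14,0,-3],"angular":[0,0,0],"jaw":0},{"translation":[22,0,-3],"angular":[0,0,0],"jaw":0},{"translation":[30,0,-3],"angular":[0,0,0],"jaw":0},{"translation":[36,0,-3],"angular":[0,0,0],"jaw":0},{"translation":[36,0,-3],"angular":[0,0,0],"jaw":0}]'; python3 look.py w6;python3 - <<'E'
from h import *
from workcell import ctrl
import cv2
im=ctrl.get_image('scene');cv2.imwrite('pics/s6.png',cv2.resize(im[125:275,155:355,::-1],None,fx=4,fy=4,interpolation=cv2.INTER_CUBIC))
i=ctrl.camera_info('scene')
print((proj(i,D(p,[[-179,0,40],[-179,0,26],[121,0,40],[-195,0,12],[145,0,91]]))-[155,125])*4)
o=ctrl.get_obs()
x0,y0,z0=invD(p,[o['ee_pos']])[0]
N0=np.array([-179,28.]);s=x0+179;h=z0-28.5
for th in(.08,.16,.24,.32,.39):
    t=N0+[0,1.5]+s*np.array([np.cos(th),np.sin(th)])+h*np.array([-np.sin(th),np.cos(th)])
    print(th,t.round(),goal(o,[t[0],y0,t[1]],th,1))
E
```

```text
t: 9.0
ee_pos: [558.7, -85.5, 18.7]
orientation: [-0.439, -3.11, 0.0]
ft_force: [-0.1, -0.0, -0.4]
width: 27.4
grasp_force: 30.0
('t', 9.0, 'tcpD', array([-10.1,   0.1,  18.7]), 'rot', array([-0.961,  0.277,  0.   ]), 'w', 27.4, 'F', array([-0.1, -0. , -0.4]))
-85 y -11 15 2.0 27
-60 y -57 15 -2.0 35
-30 y -11 14 1.5 26
0 y -12 14 1.0 27
[[586.39252945 187.81583232]
 [585.98037367 198.78498139]
 [284.00650427 407.35162893]
 [600.38334227 198.77642753]
 [250.27657251 388.50541021]]
0.08 [-9. 33.] (array([ -0.2,   0. , -14.6]), array([ 0.  , -0.08,  0.  ]))
0.16 [-10.  47.] (array([  0.6,   0. , -28.2]), array([ 0.  , -0.16,  0.  ]))
0.24 [-12.  60.] (array([  2.5,   0. , -41.6]), array([ 0.  , -0.24,  0.  ]))
0.32 [-15.  74.] (array([  5.5,   0. , -54.9]), array([ 0.  , -0.32,  0.  ]))
0.39 [-18.  85.] (array([  9. ,   0. , -66.3]), array([ 0.  , -0.39,  0.  ]))
```

View pics/s6.png

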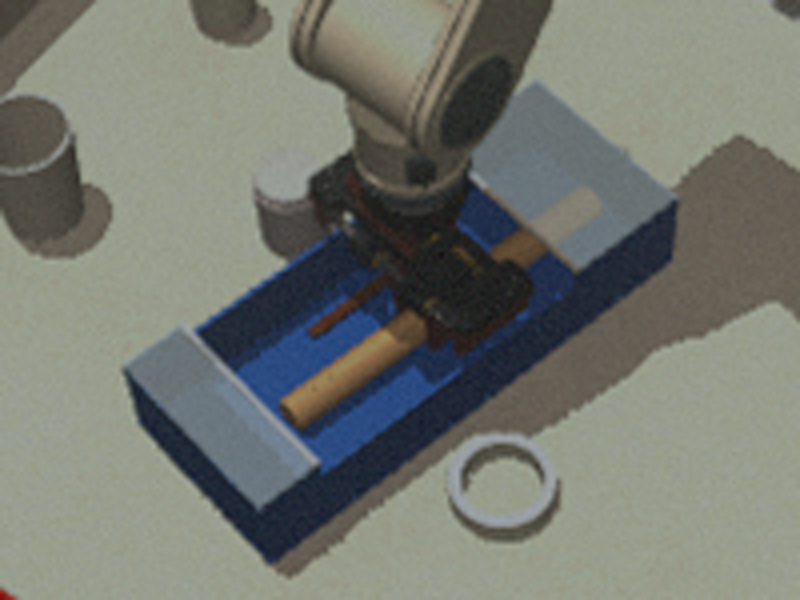

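The far end is clear of the far cover, at (292,412), and the near end shows under the near cover, at (588,190). Both match the prediction, so I'll tip it now.

```bash
python3 -m creep '[{"translation":[0,0,-8],"angular":[0,-0.04,0],"jaw":0},{"translation":[0,0,-14.5],"angular":[0,-0.08,0],"jaw":0},{"translation":[0.5,0,-28],"angular":[0,-0.16,0],"jaw":0},{"translation":[2.5,0,-41.5],"angular":[0,-0.24,0],"jaw":0},{"translation":[5.5,0,-55],"angular":[0,-0.32,0],"jaw":0},{"translation":[9,0,-66.5],"angular":[0,-0.39,0],"jaw":0},{"translation":[9,0,-66.5],"angular":[0,-0.39,0],"jaw":0},{"translation":[9,0,-66.5],"angular":[0,-0.39,0],"jaw":0}]'
python3 - <<'E'
from h import *
from workcell import ctrl
import cv2
im=ctrl.get_image('scene');cv2.imwrite('pics/s7.png',cv2.resize(im[125:275,155:355,::-1],None,fx=4,fy=4,interpolation=cv2.INTER_CUBIC))
i=ctrl.camera_info('scene')
o=ctrl.get_obs();print(st(o),o['grasp_force'],o['qpos'].round(2))
print((proj(i,D(p,[[-179,0,30],[-179+300*np.cos(.39),0,30+300*np.sin(.39)]]))-[155,125])*4)
print(goal(o,invD(p,[o['ee_pos']])[0]+[0,0,100],.39,1))
E
```

```text
t: 10.1
ee_pos: [551.3, -83.4, 85.3]
orientation: [0.386, 2.728, -0.076]
ft_force: [-0.4, -0.2, -1.3]
width: 27.3
grasp_force: 30.0
('t', 10.15, 'tcpD', array([-17.5,   0.1,  85.2]), 'rot', array([-0.889,  0.257, -0.38 ]), 'w', 27.3, 'F', array([ 0.5,  0.4, -0.4])) 29.992881417274475 [-0.14  0.45  2.12 -0.27  0.2  -1.17]
[[586.09754067 195.66668871]
 [295.17056227 309.17362748]]
(array([-38. ,   0. , -92.5]), array([-0., -0., -0.]))
```

View pics/s7.png

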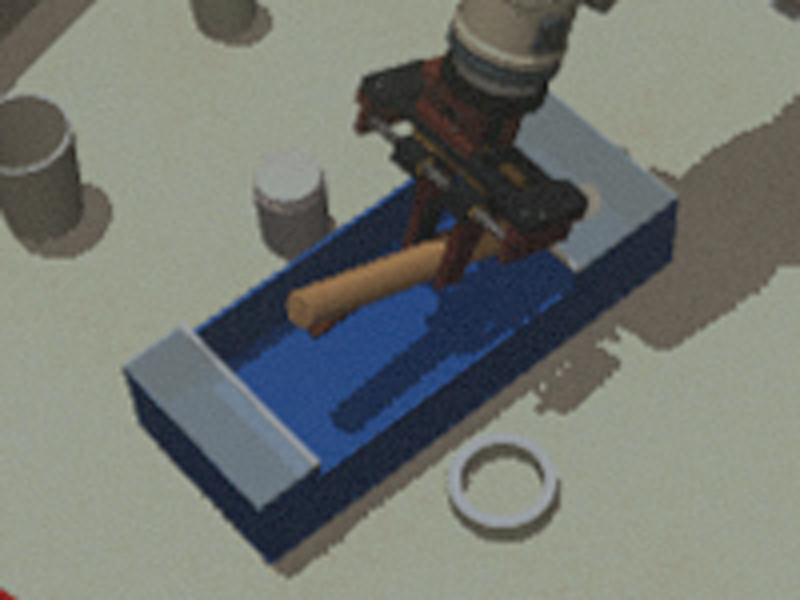

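Tipped: the far end face is at (302,308) against a predicted (295,309), so it is about 146 mm up while the near end stays under the cover. Next I draw it out along its axis (tool -x), then raise it.

```bash
python3 -m creep '[{"translation":[-8,0,0],"angular":[0,0,0],"jaw":0},{"translation":[-24,0,0],"angular":[0,0,0],"jaw":0},{"translation":[-42,0,0],"angular":[0,0,0],"jaw":0},{"translation":[-60,0,0],"angular":[0,0,0],"jaw":0},{"translation":[-78,0,0],"angular":[0,0,0],"jaw":0},{"translation":[-96,0,0],"angular":[0,0,0],"jaw":0},{"translation":[-114,0,0],"angular":[0,0,0],"jaw":0},{"translation":[-130,0,0],"angular":[0,0,0],"jaw":0}]' && python3 -m creep '[{"translation":[-3,0,-7],"angular":[0,0,0],"jaw":0},{"translation":[-9,0,-20],"angular":[0,0,0],"jaw":0},{"translation":[-15,0,-37],"angular":[0,0,0],"jaw":0},{"translation":[-22,0,-54],"angular":[0,0,0],"jaw":0},{"translation":[-29,0,-71],"angular":[0,0,0],"jaw":0},{"translation":[-36,0,-86],"angular":[0,0,0],"jaw":0},{"translation":[-40,0,-96],"angular":[0,0,0],"jaw":0},{"translation":[-40,0,-97],"angular":[0,0,0],"jaw":0}]'
python3 - <<'E'
from h import *
from workcell import ctrl
import cv2
im=ctrl.get_image('side');cv2.imwrite('pics/d8.png',cv2.resize(im[120:320,170:430,::-1],None,fx=3,fy=3,interpolation=cv2.INTER_CUBIC))
o=ctrl.get_obs();print(st(o),o['grasp_force'],o['qpos'].round(2))
x,y,z=invD(p,[o['ee_pos']])[0];u=np.array([np.cos(.39),0,np.sin(.39)]);n=np.array([-u[2],0,u[0]])
A=np.array([x,y,z])+9.8*n;E=[A-169*u,A+131*u];print('ends',np.round(E))
i=ctrl.camera_info('side');print((proj(i,D(p,E))-[170,120])*3)
E
```

```text
t: 11.15
ee_pos: [667.5, -116.9, 135.2]
orientation: [0.386, 2.727, -0.076]
ft_force: [0.1, -0.0, -1.5]
width: 27.5
grasp_force: 30.0
t: 12.15
ee_pos: [666.5, -116.6, 240.7]
orientation: [0.385, 2.726, -0.076]
ft_force: [0.0, 1.0, -1.5]
width: 27.5
grasp_force: 30.0
('t', 12.2, 'tcpD', array([1.017e+02, 2.000e-01, 2.399e+02]), 'rot', array([-0.889,  0.256, -0.38 ]), 'w', 27.3, 'F', array([-0.3, -0.1, -1.4])) 29.993133544921875 [-0.17  0.33  1.78 -0.07  0.64 -1.41]
ends [[-58.   0. 185.]
 [219.   0. 299.]]
[[291.19095076 252.45869478]
 [641.5343779  105.57056167]]
```

View pics/d8.png

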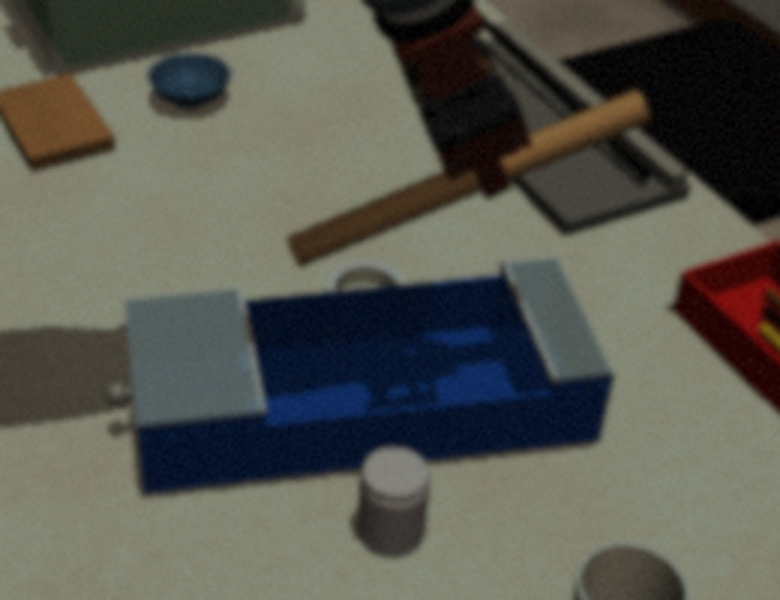

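The roller is out. Its ends are at crop px (298,250) and (640,108), matching the predicted (291,252) and (642,106), and the other things look undisturbed. I'll let the arm settle for one call, then hand in.

```bash
python3 -m creep '[{"translation":[0,0,0],"angular":[0,0,0],"jaw":0},{"translation":[0,0,0],"angular":[0,0,0],"jaw":0},{"translation":[0,0,0],"angular":[0,0,0],"jaw":0},{"translation":[0,0,0],"angular":[0,0,0],"jaw":0},{"translation":[0,0,0],"angular":[0,0,0],"jaw":0},{"translation":[0,0,0],"angular":[0,0,0],"jaw":0},{"translation":[0,0,0],"angular":[0,0,0],"jaw":0},{"translation":[0,0,0],"angular":[0,0,0],"jaw":0}]' && python3 -c "
from workcell import ctrl
print(ctrl.close_job())"
```

```text
t: 13.2
ee_pos: [666.2, -116.5, 239.6]
orientation: [0.385, 2.727, -0.076]
ft_force: [-0.7, 1.0, -2.1]
width: 27.5
grasp_force: 30.0
the job is handed in; nothing more can be done
None
```

I rolled the roller to the middle of the drawer, tipped it far end first and drew it out; the job was handed in at about 13 s with the roller held still and its lowest end about 80 mm above the covers (no verdict was returned).

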